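# Turn a screw eye into line with its own rail bar and hang the bar

### The job

The steel bar is to hang as a rail in the two screw eyes on the board, but the eye nearer the robot still stands crosswise. Slide the bar through the loop of that eye and use it as a lever to screw the eye on clockwise (seen from above) until its loop is in line with the other eye's, then slide the bar on through both loops so that it sticks out well past both eyes, and let go of it there. Do not knock or shift the things standing around.

Things in the scene. Friction and masses are not known exactly. Their poses are not given: they have to be found in the camera images.
- bar_mid (a point): centre of the loose round steel bar: 14 mm diameter, 200 mm long, 0.14 kg, lying flat on the bench (its axis 7 mm above it); x axis along the bar (both ends alike), the other two axes across it at any roll. It is the only plain round bar here
- loose_loop (a point): centre of the loop of the loose screw eye, the one nearer the robot, 58 mm above the bench: 9 mm steel wire bent to an upright ring on a 9 mm neck, bore 24 mm, 42 mm over all, top 79 mm and lowest point of the bore 46 mm above the bench. x axis = axis of the loop (the way a bar goes through), z up
- loose_eye (a joint): turn of the loose eye about its upright screw, rad, growing clockwise seen from above (screwing in): 0 = in line with the set eye, about -1.0 to -1.6 at first; can be overturned, up to +1.2. It stays where left; thread friction 0.3 N m; sinks 0.8 mm per rad. The bar has play in the bore: it can yaw about 45 degrees off the loop's axis before it jams on the wire and turns the eye
- set_loop (a point): centre of the loop of the other, fully set screw eye, of the same shape and height, fixed on the board 100 mm from the loose one, on its far side from the robot. x axis = axis of the loop, pointing away from the loose eye
- rail_mid (a point): point midway between the two loop centres, 58 mm above the bench, over the middle of the fixed board they are screwed into (pale wood, 230 x 70 mm, 22 mm high); x axis along the board from the loose eye to the set eye, y to the left across it, z up. The hung bar rests in the bottoms of the loops, its axis 5 mm below this point
- tape_mid (a point): middle of the case of the tape measure, a loose bystander standing on the bench left of the set eye: case 32 mm thick across its x axis, 70 mm long along y (the short tongue sticks out 30 mm more towards -y), 66 mm high; this point is 31 mm above the bench
- pot_mid (a point): centre of the tin pot of screws, a loose bystander standing on the bench right of the set eye: 65 mm diameter, 75 mm high; this point is 37 mm above the bench
- offcut_mid (a point): centre of the loose square wooden batten offcut on the bench, a bystander: 22 x 140 x 22 mm, long along its y axis; this point is 11 mm above the bench
- ply_bundle: fixed bundle of plywood strips standing on edge on the bench, right of the board: 600 mm long along its y axis, 85 mm thick along x, 98 mm high; origin at the centre of its underside

How it is judged:
By the outcome, as a careful person would: the job done as asked, in the order asked, and still so for the second after the job is handed in, with the robot touching nothing.
It also fails if it takes over 54 s, if anything falls off the work surface, if the arm or the gripper's body presses on something with over 40 N, if the wrist force passes 120 N, or if a joint passes its speed limit or range.

### The arm

A 6-joint arm with a two-finger parallel gripper is mounted at the origin on a cart in front of the work surface, level with it; the furniture and walls round the work are solid. World frame = base frame: x ahead of the robot, y to its left, z up, the work surface at z = 0. Lengths are in mm, angles in rad, forces in N, time in s.
With the tool pointing down it reaches from about 350 to 975 mm from the base axis. Payload 7.1 kg.
Tool frame: the origin (TCP) lies at the centre of the arm's flange, where the gripper is bolted on; the fingertips stand 182 mm ahead of it and the grasp point (between the pads) lies 163 mm ahead of it; z points along the fingers, y is the line along which they close (so a half turn about z gives the same grasp; the last joint's range is limited). The gripper opens to 88 mm and grips with 3 to 60 N. Pads are 20 mm wide; open, the fingers measure 115 mm over their backs; the gripper's body (75 mm by 178 mm) begins 61 mm behind the grasp point.
Start: joints at [1.112, 0.423, 1.63, -0, 1.089, -0.019], TCP at [266.067, 565.522, 404.675] pointing down, gripper open.
Joint ranges: [-3, 3], [-0.9, 2.11], [0.09, 2.58], [-1.31, 4.45], [0.11, 2.69], [-2.54, 2.54]. Speed limits (rad/s): [2.39, 2.39, 3.01, 3.14, 3.14, 3.14].

### API

Orientations are given as a rotation vector (axis times angle).
In Python, from workcell import readout, get_image, ctrl gives the robot as it stands.
- The arm moves only by the tool step_arm, never from a script. Its argument "targets" is a list that holds one entry, the list of rows, each a list of 7 numbers: the shift along the world's x, y, z as a fraction of full scale, then the turn, a rotation vector about the world's x, y, z as a fraction of full scale, then the opening, from 0 (shut) to 1 (fully open). In form: [[[dx, dy, dz, wx, wy, wz, claw], ...]]. A call has exactly 5 rows; each row shifts and turns the commanded pose from where the row before left it; what a row does not reach is not made up. Full scale, the value 1, is 0.05 m for a shift and 4 degrees for a turn. A row lasts 1/8 s, in which the tool goes at most 62.5 mm and 10.7 degrees, less where a joint would pass 70% of its speed; a pose out of reach is approached as far as the arm can. A call with a number of a shift or a turn outside -1 to 1 is refused whole. A call with a gripper value outside its range is refused whole. The fingers move at their own pace and stop on an object; the grip force is fixed at half the most. Time passes only in rows, so rows that do not move let the fingers close, or fill a call up. It gives the time, the measured TCP pose, the force, the opening and the grip force at its end, in the units of the state.
- readout.get_obs(): the state, without advancing time (a new reading comes with each control period).
- get_image(name): name is "scene" or "top" or "wrist"; returns a dict with "pixels" (400x640x3 uint8, red, green, blue), "intrinsics" (3x3 intrinsics, pixels), "extrinsics" (4x4, takes a point from world to camera coordinates). Camera axes: x right, y down, z forward; pixel columns grow to the right and rows downward; lengths in mm; the calibration is good to about 2 mm. A picture is of the moment at which its call begins. There is no depth.
- ctrl.close_job(): hands the job in; it is judged then, once.
The state is a dict: "t": time; "qpos": joint angles; "qvel": joint speeds; "joint_torque": joint torques, N m; "ee_pos": TCP position; "orientation": TCP orientation; "ft_force": force on the tool from outside, world axes, zero at the start; "moment": the same for the moment, N m; "width": finger opening in mm; "grasp_force": force on a finger pad.
Only numpy, scipy, OpenCV 4.12 (cv2) and the standard library are available. Lean on these libraries where they do the work, as an engineer would, in place of code of your own. Each camera call takes 0.05 s, during which the arm holds its last target. There are 200 camera calls.

## Working session

There is one attempt and no reset: what is moved stays moved. The work goes in short steps, Python scripts to look and compute and a tool call to move; the robot and the scene stay as the last step left them, time stands still between calls to the robot, and variables do not carry over. Pictures are saved under pics/ and viewed, at most 10 in all, crops included, and the job is handed in when it is done.

Besides the shell and the picture viewer there is one more tool, called after ">>>" in YAML: its name, and indented under it one key for each argument. step_arm: Moves the arm, as the interface text tells. Shift numbers are shares of 0.05 m and turn numbers shares of 4 degrees, none past 1 either way. Its arguments: {"type":"object","properties":{"targets":{"type":"array"}},"required":["targets"]}

```bash
mkdir -p pics; cat > h.py <<'E'
import numpy as np, cv2
from workcell import readout, get_image, ctrl
def snap(cam,fn,crop=None,s=1):
    d=get_image(cam); p=d["pixels"][:,:,::-1]
    np.savez(f"pics/{fn}.npz",K=d["intrinsics"],T=d["extrinsics"],p=p)
    if crop: x0,y0,x1,y1=crop; p=p[y0:y1,x0:x1]
    cv2.imwrite(f"pics/{fn}.png",cv2.resize(p,None,fx=s,fy=s,interpolation=cv2.INTER_CUBIC))
def crop(fn,c,s,out):
    p=np.load(f"pics/{fn}.npz")["p"]; x0,y0,x1,y1=c
    cv2.imwrite(f"pics/{out}.png",cv2.resize(p[y0:y1,x0:x1],None,fx=s,fy=s,interpolation=cv2.INTER_CUBIC))
def w(fn,u,v,z):
    d=np.load(f"pics/{fn}.npz");K,T=d["K"],d["T"];R,t=T[:3,:3],T[:3,3]
    c=-R.T@t; r=R.T@np.linalg.inv(K)@np.array([u,v,1.]); return c+r*(z-c[2])/r[2]
def px(fn,P):
    d=np.load(f"pics/{fn}.npz");K,T=d["K"],d["T"]; q=K@(T[:3,:3]@np.array(P,float)+T[:3,3]); return q[:2]/q[2]
E
python3 - <<'E'
from h import *
snap("top","t0",None,1.25); snap("scene","s0",None,1.25)
for f in("t0","s0"):
    d=np.load(f"pics/{f}.npz");T=d["T"];print(d["K"],-T[:3,:3].T@T[:3,3],T[:3,:3])
print(readout.get_obs())
E
```

```text
[[374.57375588   0.         318.13402524]
 [  0.         374.57375588 196.05815157]
 [  0.           0.           1.        ]] [455.53716523  40.21298665 947.40108194] [[ 0.01376246 -0.99970007  0.02025758]
 [-0.99612927 -0.0154667  -0.0865289 ]
 [ 0.08681626 -0.01898831 -0.99604336]]
[[404.08794173   0.         322.2353858 ]
 [  0.         404.08794173 196.35949377]
 [  0.           0.           1.        ]] [  95.70741285 -848.61118289  855.79301934] [[ 0.89978065 -0.43631316 -0.00506115]
 [-0.28043598 -0.56936106 -0.77277658]
 [ 0.33429097  0.69674874 -0.63465797]]
{'t': 0.1, 'qpos': array([ 1.11199828e+00,  4.23761483e-01,  1.63057851e+00, -4.94747455e-06,
        1.08859988e+00, -1.89752390e-02]), 'qvel': array([-0.00049161, -0.00182238, -0.00362287, -0.00020861, -0.00091991,
       -0.00295694]), 'joint_torque': array([-1.15542571e-04, -5.45617962e+01, -2.74325198e+01,  6.44352240e-02,
        1.88091741e-02, -1.16736726e-05]), 'ee_pos': array([265.96890757, 565.31907625, 403.99487719]), 'orientation': array([-6.85244670e-01, -3.06562617e+00,  2.05753058e-03]), 'ft_force': array([-0.66598622,  0.16648306, -0.11031801]), 'moment': array([-0.02321541, -0.0237666 ,  0.00144012]), 'grasp_force': 0.0, 'width': 87.59941511181314}
```

View pics/t0.png

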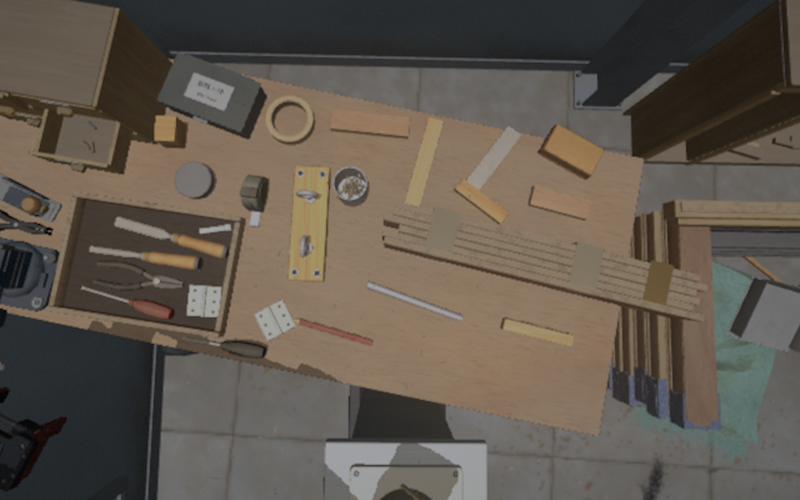

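View pics/s0.png

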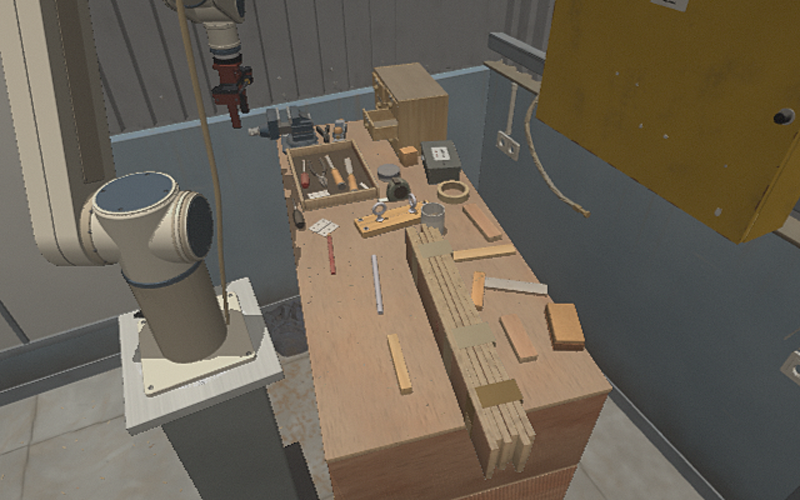

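Top view (800-wide picture): bar from (369,286) to (461,317), loose eye near (305,245), set eye (308,196), tape (254,195), pot (351,186), ply bundle from (385,230) to the right. I'll enlarge the eyes and bar.

```bash
python3 - <<'E'
from h import *
crop("t0",(190,120,390,270),4,"c1")
for n,u,v,z in[("barA",369,286,7),("barB",461,317,7),("loose",306,245,58),("set",308,196,58),("brd tl",295,167,22),("tr",329,168,22),("bl",289,279,22),("br",324,281,22),("tape",254,192,60),("pot",351,184,75),("plyTL",398,208,98),("plyBL",384,240,98),("offc",538,332,22)]:
    print(n,w("t0",u/1.25,v/1.25,z).round(1))
E
```

```text
barA [454.5  78.5   7. ]
barB [ 395.4 -106.1    7. ]
loose [530.5 197.4  58. ]
set [624.8 196.5  58. ]
brd tl [690.1 230.5  22. ]
tr [689.3 162.5  22. ]
bl [466.1 234.9  22. ]
br [463.1 166.4  22. ]
tape [630.3 299.1  60. ]
pot [645.9 113.3  75. ]
plyTL [597.8  24.3  98. ]
plyBL [538.5  49.1  98. ]
offc [ 369.1 -255.5   22. ]
```

View pics/c1.png

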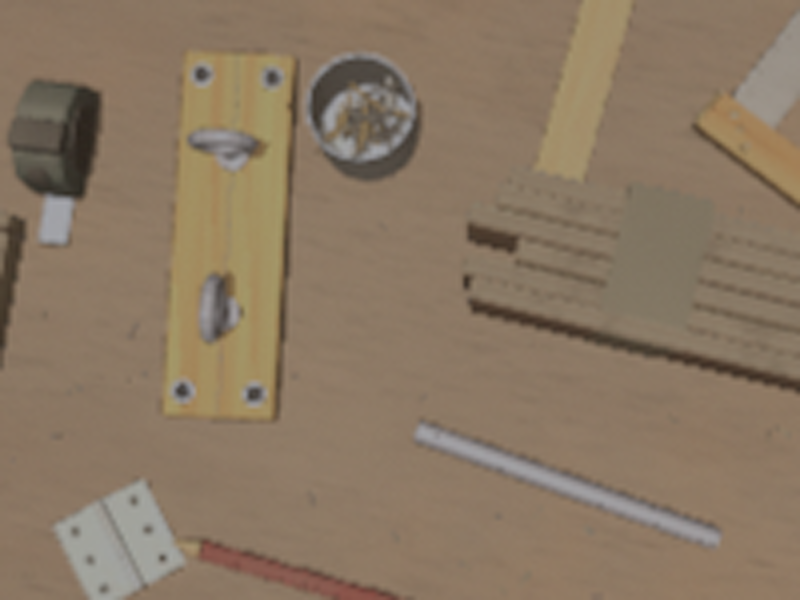

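Loose eye's loop is nearly across the board (its ring runs from crop (212,275) to (208,340)). So its axis is about +y, which is an angle of about -1.5 rad. The bar should go in from the right with its tip towards +y. Joint 6 range means I'll first turn the bar to yaw of about 45° on the bench and regrasp it flipped. I'm moving above the bar now.

>>> step_arm:
  targets:
    - [[0.13,-0.57,-0.15,0,0,-1,1],[0.13,-0.57,-0.15,0,0,-1,1],[0.13,-0.57,-0.15,0,0,-1,1],[0.13,-0.57,-0.15,0,0,-1,1],[0.13,-0.57,-0.15,0,0,-1,1]]

```text
t: 0.72
ee_pos: [298.6, 422.0, 366.7]
orientation: [-1.21, -2.899, 0.001]
ft_force: [-0.8, 0.1, 0.0]
width: 87.6
grasp_force: 0.0
```

>>> step_arm:
  targets:
    - [[0.13,-0.57,-0.15,0,0,-1,1],[0.13,-0.57,-0.15,0,0,-1,1],[0.13,-0.57,-0.15,0,0,-1,1],[0.13,-0.57,-0.15,0,0,-1,1],[0.13,-0.57,-0.15,0,0,-1,1]]

```text
t: 1.35
ee_pos: [331.1, 279.6, 329.3]
orientation: [-1.695, -2.645, 0.0]
ft_force: [1.9, 0.7, -0.0]
width: 87.6
grasp_force: 0.0
```

>>> step_arm:
  targets:
    - [[0.13,-0.57,-0.15,0,0,-1,1],[0.13,-0.57,-0.15,0,0,-1,1],[0.13,-0.57,-0.15,0,0,-1,1],[0.13,-0.57,-0.15,0,0,-1,1],[0.13,-0.57,-0.15,0,0,-1,1]]

```text
t: 1.98
ee_pos: [363.6, 137.1, 291.9]
orientation: [-2.129, -2.31, 0.0]
ft_force: [0.4, 1.1, 0.4]
width: 87.7
grasp_force: 0.0
```

>>> step_arm:
  targets:
    - [[0.13,-0.57,-0.15,0,0,-1,1],[0.13,-0.57,-0.15,0,0,-1,1],[0.13,-0.57,-0.15,0,0,-1,1],[0.13,-0.57,-0.15,0,0,-1,1],[0.13,-0.57,-0.15,0,0,-1,1]]

```text
t: 2.6
ee_pos: [396.2, -5.5, 254.4]
orientation: [-2.498, -1.905, 0.0]
ft_force: [0.5, 0.3, 0.3]
width: 87.8
grasp_force: 0.0
```

```bash
cat >> h.py <<'E'
from scipy.spatial.transform import Rotation as Ro
def st():
    o=readout.get_obs(); R=Ro.from_rotvec(o["orientation"]).as_matrix(); y=R[:,1]; z=R[:,2]
    print("t",round(o["t"],2),"tcp",o["ee_pos"].round(1),"closeyaw",round(np.degrees(np.arctan2(y[1],y[0])),1),"z",z.round(3),"grasp",(o["ee_pos"]+163*z).round(1),"q",o["qpos"].round(2),"F",o["ft_force"].round(1),"w",round(o["width"],1),"g",round(o["grasp_force"],1))
E
python3 - <<'E'
from h import *
snap("wrist","w1",None,1.25); st()
E
```

```text
t 2.65 tcp [396.8  -7.2 253.8] closeyaw -15.5 z [ 0. -0. -1.] grasp [396.8  -7.2  90.8] q [-0.05  0.38  2.21 -0.    0.55  0.22] F [ 0.8  0.3 -0.5] w 87.9 g 0.0
```

View pics/w1.png

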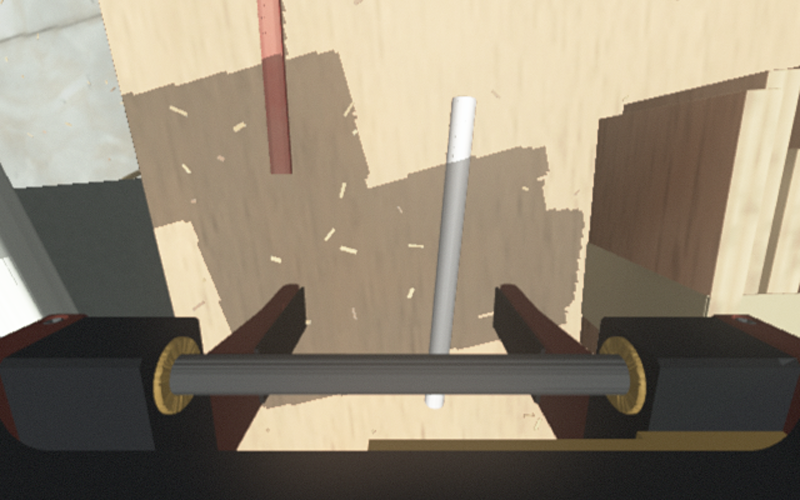

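Wrist view: bar from (463,98) to (435,405) between the open fingers; ply bundle at right with its bottom near edge at about (583,250) and top corner (742,92).

```bash
python3 - <<'E'
from h import *
f=lambda u,v,z:w("w1",u/1.25,v/1.25,z).round(1)
print(f(463,98,7),f(435,406,3),f(594,121,0),f(583,270,0),f(742,92,98),f(706,293,98))
a,b=f(463,98,7),f(435,406,3);d=a-b;print(np.degrees(np.arctan2(d[1],d[0])),np.linalg.norm(d),(a+b)/2)
E
```

```text
[457.   82.4   7. ] [ 392.2 -113.5    3. ] [531.   49.9   0. ] [511.  -41.1   0. ] [532.2  50.4  98. ] [515.3 -20.8  98. ]
71.69676538071661 206.37793002159898 [424.6  -15.55   5.  ]
```

>>> step_arm:
  targets:
    - [[0,0,-0.35,0,0,-0.12,1],[0,0,-0.35,0,0,-0.12,1],[0,0,-0.35,0,0,-0.12,1],[0,0,-0.22,0,0,-0.12,1],[0,0,-0.11,0,0,-0.12,1]]

```text
t: 3.28
ee_pos: [396.0, -4.3, 185.2]
orientation: [-2.535, -1.855, 0.001]
ft_force: [0.2, 0.1, -0.5]
width: 87.5
grasp_force: 0.0
```

>>> step_arm:
  targets:
    - [[0,0,0,0,0,0,0.5],[0,0,0,0,0,0,0.3],[0,0,0,0,0,0,0],[0,0,0,0,0,0,0],[0,0,0,0,0,0,0]]

```text
t: 3.9
ee_pos: [396.2, -4.5, 185.8]
orientation: [2.535, 1.855, 0.001]
ft_force: [0.6, -1.0, 0.3]
width: 41.0
grasp_force: 0.2
```

>>> step_arm:
  targets:
    - [[0,0,0,0,0,0,0],[0,0,0,0,0,0,0],[0,0,0.1,0,0,0,0],[0,0,0.1,0,0,0,0],[0,0,0.1,0,0,0,0]]

```text
t: 4.53
ee_pos: [396.0, -4.5, 201.0]
orientation: [-2.535, -1.855, 0.0]
ft_force: [-0.3, 0.1, -1.5]
width: 13.2
grasp_force: 30.0
```

>>> step_arm:
  targets:
    - [[0.1,0.13,0,0,0,-1,0],[0.1,0.13,0,0,0,-1,0],[0.1,0.13,0,0,0,-1,0],[0.1,0.13,0,0,0,-1,0],[0.1,0.13,0,0,0,-1,0]]

```text
t: 5.15
ee_pos: [421.2, 28.2, 201.0]
orientation: [2.82, 1.384, 0.0]
ft_force: [-0.4, -0.5, -2.3]
width: 13.0
grasp_force: 30.0
```

>>> step_arm:
  targets:
    - [[0.1,0.13,0,0,0,-1,0],[0.1,0.13,0,0,0,-1,0],[0,0,-0.15,0,0,0,0],[0,0,-0.1,0,0,0,0],[0,0,-0.05,0,0,0,0]]

```text
t: 5.78
ee_pos: [431.0, 41.0, 186.9]
orientation: [-2.908, -1.188, -0.0]
ft_force: [-6.3, 3.7, 43.2]
width: 13.0
grasp_force: 30.0
```

```bash
python3 - <<'E'
from h import *
st()
E
```

```text
t 5.78 tcp [431.   41.  186.9] closeyaw -45.6 z [ 0.  0. -1.] grasp [431.   41.1  23.9] q [0.07 0.57 2.15 0.   0.43 0.86] F [-6.3  3.7 43.2] w 13.0 g 30.0
```

>>> step_arm:
  targets:
    - [[0,0,0.03,0,0,0,0],[0,0,0,0,0,0,0.3],[0,0,0,0,0,0,0.6],[0,0,0,0,0,0,0.6],[0,0,0.1,0,0,0,0.6]]

```text
t: 6.4
ee_pos: [430.9, 41.0, 192.0]
orientation: [-2.908, -1.187, 0.001]
ft_force: [-0.5, 0.4, -0.0]
width: 49.5
grasp_force: 0.0
```

>>> step_arm:
  targets:
    - [[0,0,0.4,0,0,0,0.6],[0,0,0.5,0,0,0,0.6],[0,0,0.5,0,0,0.5,0.6],[-0.02,-0.02,0,0,0,1,1],[-0.02,-0.02,0,0,0,1,1]]

```text
t: 7.02
ee_pos: [429.1, 39.0, 262.9]
orientation: [2.792, 1.439, 0.002]
ft_force: [-0.4, -0.7, 0.4]
width: 69.2
grasp_force: 0.0
```

```bash
python3 - <<'E'
from h import *
st(); snap("top","t2",(190,120,390,270),4)
E
```

```text
t 7.03 tcp [429.1  39.  262.9] closeyaw -35.5 z [ 0.001  0.    -1.   ] grasp [429.3  39.1  99.9] q [0.06 0.39 2.14 0.   0.61 0.68] F [-0.4 -0.7  0.4] w 69.2 g 0.0
```

>>> step_arm:
  targets:
    - [[-0.02,-0.02,0,0,0,1,1],[-0.02,-0.02,0,0,0,1,1],[-0.02,-0.02,0,0,0,1,1],[-0.02,-0.02,0,0,0,1,1],[-0.02,-0.02,0,0,0,1,1]]

```text
t: 7.7
ee_pos: [424.0, 34.0, 262.3]
orientation: [-2.501, -1.901, 0.0]
ft_force: [0.1, 0.1, -0.1]
width: 87.8
grasp_force: 0.0
```

>>> step_arm:
  targets:
    - [[-0.02,-0.02,0,0,0,1,1],[-0.02,-0.02,0,0,0,1,1],[-0.02,-0.02,0,0,0,1,1],[-0.02,-0.02,0,0,0,1,1],[-0.02,-0.02,0,0,0,1,1]]

```text
t: 8.32
ee_pos: [419.0, 29.0, 262.3]
orientation: [2.133, 2.306, -0.0]
ft_force: [0.2, -0.3, -0.2]
width: 88.2
grasp_force: 0.0
```

>>> step_arm:
  targets:
    - [[-0.02,-0.02,0,0,0,1,1],[-0.02,-0.02,0,0,0,1,1],[-0.02,-0.02,0,0,0,1,1],[-0.02,-0.02,0,0,0,1,1],[-0.02,-0.02,0,0,0,1,1]]

```text
t: 8.95
ee_pos: [414.0, 24.0, 262.3]
orientation: [-1.7, -2.642, 0.0]
ft_force: [-0.4, -0.3, 0.4]
width: 88.4
grasp_force: 0.0
```

>>> step_arm:
  targets:
    - [[-0.02,-0.02,0,0,0,1,1],[-0.02,-0.02,0,0,0,1,1],[-0.02,-0.02,0,0,0,1,1],[-0.02,-0.02,0,0,0,1,1],[-0.02,-0.02,0,0,0,1,1]]

```text
t: 9.57
ee_pos: [409.0, 19.0, 262.3]
orientation: [1.216, 2.897, 0.0]
ft_force: [-0.2, 0.3, -0.6]
width: 87.9
grasp_force: 0.0
```

>>> step_arm:
  targets:
    - [[-0.02,-0.02,0,0,0,1,1],[-0.02,-0.02,0,0,0,1,1],[-0.02,-0.02,0,0,0,1,1],[-0.02,-0.02,0,0,0,1,1],[-0.02,-0.02,0,0,0,1,1]]

```text
t: 10.2
ee_pos: [404.0, 14.0, 262.3]
orientation: [0.694, 3.064, 0.0]
ft_force: [0.6, -0.5, 0.2]
width: 88.0
grasp_force: 0.0
```

>>> step_arm:
  targets:
    - [[-0.02,-0.02,0,0,0,1,1],[-0.02,-0.02,0,0,0,1,1],[-0.02,-0.02,0,0,0,1,1],[-0.02,-0.02,0,0,0,1,1],[-0.02,-0.02,0,0,0,1,1]]

```text
t: 10.82
ee_pos: [399.0, 9.0, 262.3]
orientation: [-0.151, -3.138, 0.0]
ft_force: [0.2, -1.4, -0.0]
width: 87.9
grasp_force: 0.0
```

>>> step_arm:
  targets:
    - [[-0.02,-0.02,0,0,0,1,1],[-0.02,-0.02,0,0,0,1,1],[-0.02,-0.02,0,0,0,1,1],[-0.02,-0.02,0,0,0,1,1],[-0.02,-0.02,0,0,0,1,1]]

```text
t: 11.45
ee_pos: [394.0, 4.0, 262.3]
orientation: [0.396, -3.117, -0.0]
ft_force: [-1.3, 0.8, 0.7]
width: 88.0
grasp_force: 0.0
```

>>> step_arm:
  targets:
    - [[-0.02,-0.02,0,0,0,1,1],[-0.02,-0.02,0,0,0,1,1],[-0.02,-0.02,0,0,0,1,1],[-0.02,-0.02,0,0,0,1,1],[-0.02,-0.02,0,0,0,1,1]]

```text
t: 12.08
ee_pos: [389.0, -1.0, 262.3]
orientation: [0.931, -3.0, 0.0]
ft_force: [0.0, 0.6, 0.2]
width: 88.0
grasp_force: 0.0
```

```bash
python3 - <<'E'
from h import *
st(); snap("wrist","w2",None,1.25)
E
```

```text
t 12.07 tcp [389.   -1.  262.3] closeyaw 124.5 z [-0. -0. -1.] grasp [389.   -1.   99.3] q [-0.03  0.35  2.22 -0.    0.57 -2.21] F [0.  0.6 0.2] w 88.0 g 0.0
```

View pics/w2.png

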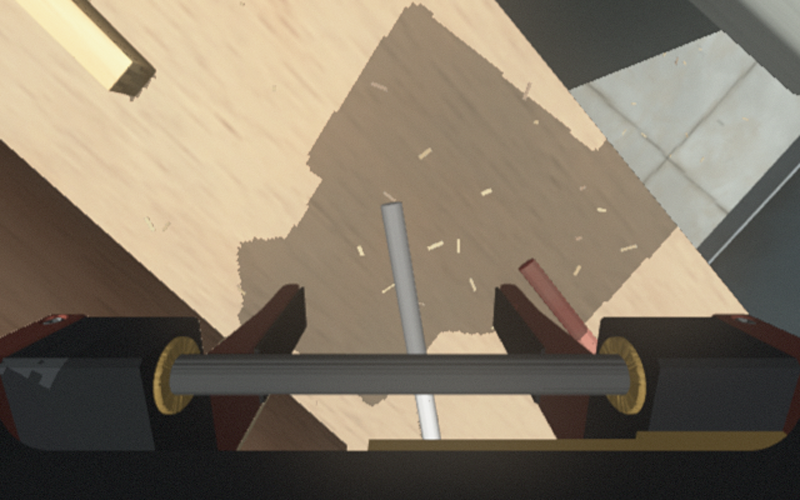

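The bar's tail end shows at (391,204) and the bar runs on to (430,435), a few degrees off the fingers' line. I'll compute the correction.

```bash
python3 - <<'E'
from h import *
f=lambda u,v,z:w("w2",u/1.25,v/1.25,z)
a=f(392,205,7);b=f(430,435,7);d=(b-a)[:2];d/=np.linalg.norm(d)
print(a,b,np.degrees(np.arctan2(d[1],d[0])), "grasp@28",a[:2]+28*d,"@30 ctr",a[:2]+100*d)
E
```

```text
[359.55176017 -25.11030473   7.        ] [485.83891898  95.08234557   7.        ] 43.58358183574406 grasp@28 [379.83410458  -5.80676864] @30 ctr [431.98870446  43.8308956 ]
```

View pics/t2.png

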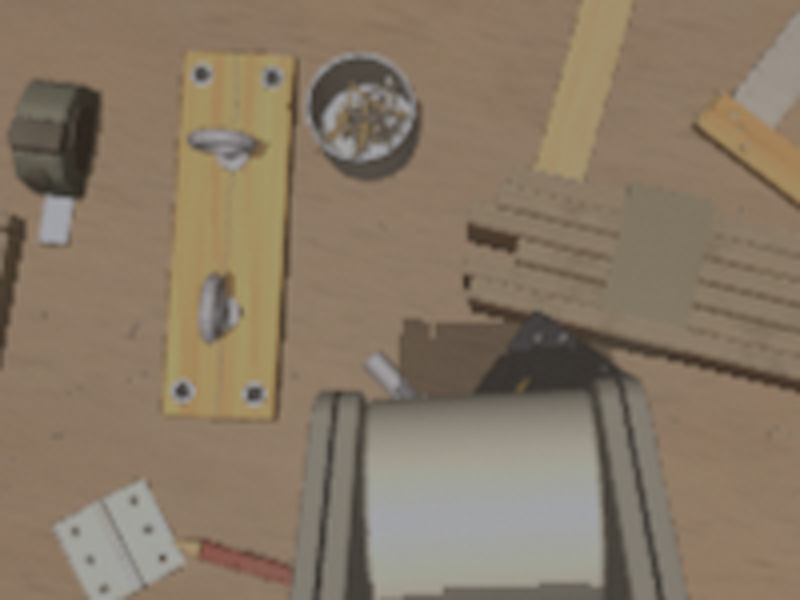

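```bash
python3 - <<'E'
from h import *
c=lambda u,v:(u/4+190,v/4+120)
a=w("t0",*c(215,272),58);b=w("t0",*c(207,342),58);d=a-b
print(a,b,(a+b)/2,np.degrees(np.arctan2(d[1],d[0]))+90,np.linalg.norm(d))
a=w("t0",*c(189,136),58);b=w("t0",*c(263,146),58);d=a-b
print(a,b,(a+b)/2,np.degrees(np.arctan2(d[1],d[0])),np.linalg.norm(d))
# overlay predicted rings
p=np.load("pics/t0.npz")["p"][120:270,190:390].copy();p=cv2.resize(p,None,fx=8,fy=8,interpolation=cv2.INTER_CUBIC)[:,:]
def ring(C,yaw,col):
    t=np.linspace(0,2*np.pi,60);e=np.array([-np.sin(yaw),np.cos(yaw),0])
    for r in(12,21):
        q=np.array([px("t0",C+r*np.cos(s)*e+np.array([0,0,r*np.sin(s)])) for s in t])
        cv2.polylines(p,[((q-[190,120]+.5)*8).astype(int)],True,col,1)
ring(np.array([527,199.5,58]),np.radians(85),(0,0,255));ring(np.array([627,197.7,58]),np.radians(-1),(0,0,255))
cv2.imwrite("pics/ov.png",p[200:750,250:700])
E
```

```text
[549.54919511 200.47548118  58.        ] [507.8001788  203.90694938  58.        ] [528.67468695 202.19121528  58.        ] 85.30126196012377 41.88979992081039
[631.21981025 218.52352839  58.        ] [625.9341751  174.16202905  58.        ] [628.57699267 196.34277872  58.        ] 83.20528922739241 44.67527910070085
```

View pics/ov.png

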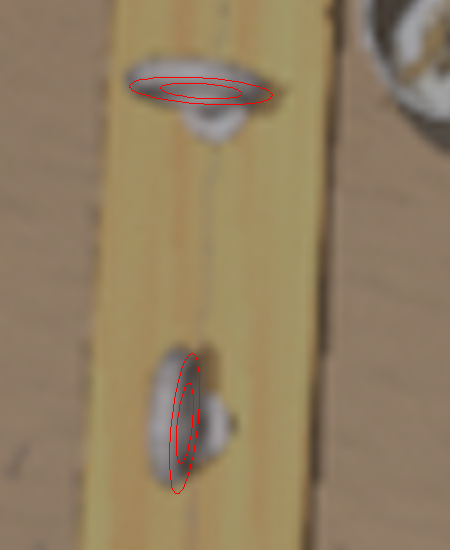

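>>> step_arm:
  targets:
    - [[-0.06,-0.04,-0.3,0,0,0.8,0.8],[-0.06,-0.04,-0.3,0,0,0.8,0.8],[-0.06,-0.02,-0.3,0,0,0.8,0.8],[0,0,-0.4,0,0,0,0.8],[0,0,-0.26,0,0,0,0.8]]

```text
t: 12.75
ee_pos: [380.0, -6.0, 183.5]
orientation: [1.174, -2.913, -0.0]
ft_force: [0.3, -0.4, 0.9]
width: 70.6
grasp_force: 0.0
```

>>> step_arm:
  targets:
    - [[0,0,0,0,0,0,0.3],[0,0,0,0,0,0,0],[0,0,0,0,0,0,0],[0,0,0,0,0,0,0],[0,0,0,0,0,0,0]]

```text
t: 13.38
ee_pos: [380.1, -6.0, 184.4]
orientation: [-1.177, 2.912, -0.0]
ft_force: [-0.5, 0.5, 0.6]
width: 23.8
grasp_force: 0.0
```

>>> step_arm:
  targets:
    - [[0,0,0,0,0,0,0],[0,0,0,0,0,0,0],[0,0,0.3,0,0,0,0],[0,0,0.4,0,0,0,0],[0,0,0.3,0,0,0,0]]

```text
t: 14.0
ee_pos: [379.8, -6.0, 234.6]
orientation: [1.177, -2.912, -0.0]
ft_force: [0.3, -0.2, -2.5]
width: 13.6
grasp_force: 30.0
```

```bash
python3 - <<'E'
from h import *
st()
E
```

```text
t 14.0 tcp [379.8  -6.  234.6] closeyaw 134.0 z [-0.001  0.    -1.   ] grasp [379.7  -6.   71.6] q [-0.05  0.41  2.25 -0.    0.48 -2.39] F [ 0.3 -0.2 -2.5] w 13.6 g 30.0
```

The overlay shows the loose loop about 2 mm further to +y and 1.5 mm to +x, with yaw of about 85°. So its centre is taken as (528.5,201). The bar is gripped and lifted, and I'm moving to the pre-insertion pose.

>>> step_arm:
  targets:
    - [[0.14,0.18,0,0,0,0.55,0],[0.14,0.18,0,0,0,0.55,0],[0.14,0.18,0,0,0,0.55,0],[0.14,0.18,0,0,0,0.55,0],[0.14,0.18,0,0,0,0.55,0]]

```text
t: 14.62
ee_pos: [415.5, 39.8, 233.8]
orientation: [1.454, -2.784, -0.0]
ft_force: [0.0, 0.2, -0.7]
width: 13.3
grasp_force: 30.0
```

```bash
python3 - <<'E'
from h import *
st(); snap("top","t3"); snap("scene","s3")
a=np.load("pics/t3.npz")["p"];b=np.load("pics/s3.npz")["p"]
L=np.array([528.5,201,58])
print(px("t3",L),px("s3",L))
u,v=px("s3",L).astype(int);u2,v2=px("t3",L).astype(int)
A=cv2.resize(a[v2-40:v2+60,u2-30:u2+70],None,fx=4,fy=4,interpolation=cv2.INTER_CUBIC)
B=cv2.resize(b[v-50:v+50,u-50:u+50],None,fx=4,fy=4,interpolation=cv2.INTER_CUBIC)
print("orig",u2-30,v2-40,u-50,v-50)
cv2.imwrite("pics/c3.png",np.hstack([A,B]))
E
```

```text
t 14.62 tcp [415.5  39.8 233.8] closeyaw 145.2 z [-0.001 -0.    -1.   ] grasp [415.4  39.8  70.8] q [ 0.07  0.45  2.17 -0.    0.52 -2.47] F [ 0.   0.2 -0.7] w 13.3 g 30.0
[243.25336121 196.81290599] [303.37947476 166.40701822]
orig 213 156 253 116
```

View pics/c3.png

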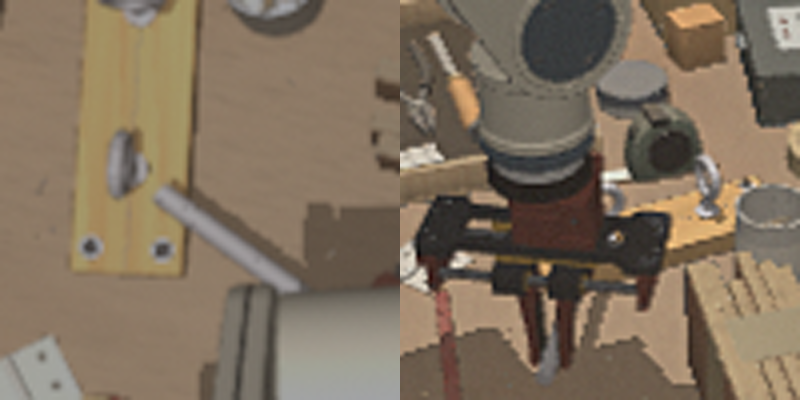

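```bash
python3 - <<'E'
from h import *
y=np.radians(55.2);d=np.array([np.cos(y),np.sin(y)]);g=np.array([415.4,39.8])
for z in(37,47,57): print(z,(px("t3",[*(g+172*d),z])-[213,156])*4, (px("t3",[*(g+100*d),(z+57)/2])-[213,156])*4)
p=w("t3",167/4+213,191/4+156,57);print(p, (p[:2]-g)@d,(p[:2]-g)@[-d[1],d[0]])
E
```

```text
37 [159.45025088 191.2098696 ] [253.98433158 260.10990331]
47 [156.8957527  190.11121642] [253.22438292 259.94078201]
57 [154.28402844 188.98795112] [252.45589859 259.76976116]
[512.48023397 173.48191572  57.        ] 165.1778060527711 -3.423274287680563
```

```bash
python3 - <<'E'
from h import *
y=np.radians(55.2);d=np.array([np.cos(y),np.sin(y)]);g=np.array([415.4,39.8])
f=lambda P:((px("s3",P)-[253,116])*4+[400,0]).round(0)
for a in(-5,0,5,10):
    t=np.tan(np.radians(a)); print(a,[f([*(g+s*d),57-s*t]) for s in(-28,-10,20,60,100,172)])
# shadow-free check: brightness profile perpendicular to the bar in scene at s=40..160
p=np.load("pics/s3.npz")["p"].astype(int)
for s in(-24,-18,30,50,80,110,140,165):
    c=px("s3",[*(g+s*d),57]); 
    print(s,c.round(1)); 
    for v in range(-4,8): 
        q=p[int(round(c[1]))+v,int(round(c[0]))-5:int(round(c[0]))+8]; print("  ",v," ".join("%3d/%3d"%(a.mean(),a[2]-a[0]) for a in q)) if s in(-18,50,110) else None
E
```

```text
-5 [array([543., 376.]), array([548., 359.]), array([557., 332.]), array([567., 296.]), array([577., 262.]), array([594., 205.])]
0 [array([543., 374.]), array([548., 358.]), array([557., 333.]), array([567., 301.]), array([578., 271.]), array([595., 219.])]
5 [array([543., 372.]), array([548., 358.]), array([557., 335.]), array([568., 307.]), array([578., 279.]), array([596., 234.])]
10 [array([543., 369.]), array([548., 357.]), array([557., 337.]), array([568., 312.]), array([579., 288.]), array([596., 248.])]
-24 [289.1 208.6]
-18 [289.5 207.3]
   -4  89/ 42  40/ 35  42/ 29  50/  8  95/  6 119/  8 113/  5  65/ 11  49/ 37  49/ 31  42/ 26  60/ 24  95/ 35
   -3  83/ 44  44/ 31  45/ 25  72/  5 123/  8 118/  7 114/  8  83/  8  45/ 37  49/ 32  52/ 28  78/ 33  95/ 33
   -2  84/ 41  41/ 32  43/ 27  69/  5 115/  7 118/  6 109/  7  79/  7  47/ 28  47/ 35  59/ 26  83/ 30  95/ 33
   -1  98/ 45  42/ 32  63/ 26  93/  7 116/  7 117/  7 113/  7  90/  6  44/ 28  49/ 33  55/ 25  81/ 28  94/ 32
   0 144/ 54  87/ 45 111/ 38 123/  5 115/  8 113/  8 104/  8  80/ 15  47/ 25  52/ 36  71/ 32  95/ 33  93/ 
[... 2794 characters left out ...]
57  97/ 54
   2  47/  7  50/  6  41/  5  46/  5  46/  4  47/ 14  49/ 22  34/ 14  74/ 42 101/ 57  97/ 55  97/ 56  95/ 54
   3  48/  7  46/  9  48/  4  42/  6  48/ 11  65/ 34  75/ 52  55/ 22  86/ 54  98/ 57  94/ 55  90/ 54  94/ 53
   4  45/ 10  44/  4  45/  8  48/  4  46/ 12  65/ 22  83/ 10  67/  5  74/ 12  76/ 11  68/ 10  64/ 14  72/ 25
   5  44/  6  45/  8  43/ 12  40/  6  52/ 20  75/ 35  75/ 10  63/ -1  65/  1  69/  0  75/  2  72/  0  67/  1
   6  43/  8  44/  9  41/  6  41/  5  44/ 13  54/ 34  54/ 21  66/ 18  76/ 17  64/  8  68/  5  54/  7  61/  9
   7  40/  8  42/  7  43/  5  41/  8  44/ 12  59/ 30  93/ 46 138/ 53 147/ 56  89/ 34  76/ 28  74/ 28  93/ 33
140 [299.9 176.4]
165 [301.3 172. ]
```

>>> step_arm:
  targets:
    - [[0.07,0.12,0,0,0,0,0],[0.07,0.12,0,0,0,0,0],[0,0,0,0,0,0,0],[0,0,0,0,0,0,0],[0,0,0,0,0,0,0]]

```text
t: 15.35
ee_pos: [421.9, 50.9, 234.2]
orientation: [1.45, -2.787, -0.0]
ft_force: [0.2, 0.3, -1.4]
width: 13.1
grasp_force: 30.0
```

```bash
python3 - <<'E'
from h import *
st(); ps=[]
for i in range(4):
    snap("top","t4"); ps.append(np.load("pics/t4.npz")["p"].astype(float))
snap("scene","s4")
a=np.mean(ps,0).astype(np.uint8)[178:228,228:278]
b=np.load("pics/s4.npz")["p"][140:190,285:335]
f=lambda q:cv2.resize(np.clip(q*1.4,0,255).astype(np.uint8),(400,400),interpolation=cv2.INTER_CUBIC)
cv2.imwrite("pics/c4.png",np.hstack([f(a),f(b)]))
E
```

```text
t 15.35 tcp [421.9  50.9 234.2] closeyaw 145.0 z [-0. -0. -1.] grasp [421.9  50.9  71.2] q [ 0.09  0.45  2.16 -0.    0.53 -2.44] F [ 0.2  0.3 -1.4] w 13.1 g 30.0
```

View pics/c4.png

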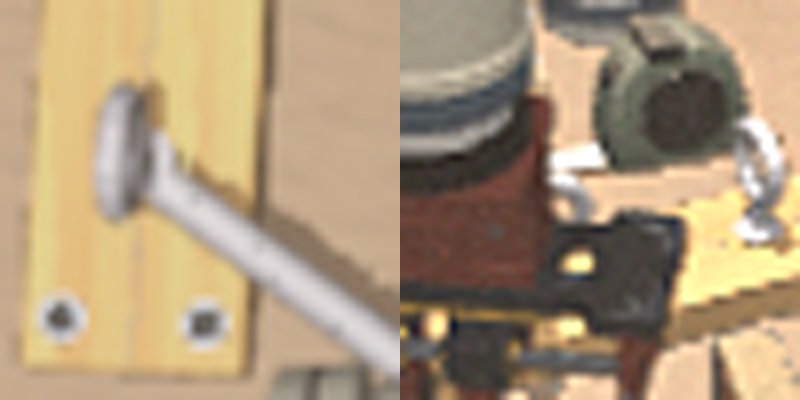

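In the top crop the ring's centre is at (125,150). The bar's axis runs from (390,350) to its tip at (160,168) and would cross x=125 at y=140, which is about 2.3 mm to the right. I'll shift the bar left and slide it in.

>>> step_arm:
  targets:
    - [[-0.04,0.03,0,0,0,0,0],[0.06,0.08,0,0,0,0,0],[0.06,0.08,0,0,0,0,0],[0.06,0.08,0,0,0,0,0],[0.06,0.08,0,0,0,0,0]]

```text
t: 16.23
ee_pos: [432.5, 68.9, 234.2]
orientation: [-1.451, 2.786, -0.0]
ft_force: [0.3, 0.1, -0.9]
width: 13.3
grasp_force: 30.0
```

```bash
python3 - <<'E'
from h import *
st(); print(readout.get_obs()["moment"])
E
```

```text
t 16.23 tcp [432.5  68.9 234.2] closeyaw 145.0 z [ 0.  0. -1.] grasp [432.6  68.9  71.2] q [ 0.13  0.46  2.13  0.    0.55 -2.4 ] F [ 0.3  0.1 -0.9] w 13.3 g 30.0
[-0.1100945   0.0286236  -0.06310974]
```

>>> step_arm:
  targets:
    - [[0.09,0.13,0,0,0,0,0],[0.09,0.13,0,0,0,0,0],[0.09,0.13,0,0,0,0,0],[0.09,0.13,0,0,0,0,0],[0.09,0.13,0,0,0,0,0]]

```text
t: 16.85
ee_pos: [454.9, 101.5, 234.2]
orientation: [-1.451, 2.787, -0.0]
ft_force: [0.3, -1.3, -1.2]
width: 13.3
grasp_force: 30.0
```

```bash
python3 - <<'E'
from h import *
st(); print(readout.get_obs()["moment"]); snap("top","t5")
# sample brightness (mean / red-blue) along predicted axis past the loop, in t4 (before) vs t5
y=np.radians(55);d=np.array([np.cos(y),np.sin(y)]);g=readout.get_obs()["ee_pos"][:2]
for f in("t4","t5"):
    p=np.load(f"pics/{f}.npz")["p"].astype(int)
    print(f,[(s,)+tuple((lambda q:(int(q.mean()),int(q[2]-q[0])))(p[int(round(v)),int(round(u))]) for u,v in[px(f,[*(g+s*d),56])]) for s in range(80,200,8)])
E
```

```text
t 16.85 tcp [454.9 101.5 234.2] closeyaw 145.0 z [ 0. -0. -1.] grasp [454.9 101.5  71.2] q [ 0.19  0.49  2.07 -0.    0.58 -2.34] F [ 0.3 -1.3 -1.2] w 13.3 g 30.0
[-0.22737723 -0.05099737 -0.12550032]
t4 [(80, (155, 2)), (88, (153, 3)), (96, (148, 4)), (104, (146, 3)), (112, (105, 5)), (120, (100, 5)), (128, (155, 1)), (136, (131, 69)), (144, (133, 66)), (152, (137, 63)), (160, (124, 42)), (168, (123, 41)), (176, (122, 40)), (184, (122, 41)), (192, (121, 41))]
t5 [(80, (127, 17)), (88, (109, 16)), (96, (98, 13)), (104, (153, 3)), (112, (151, 2)), (120, (127, 3)), (128, (156, 1)), (136, (152, 3)), (144, (156, 4)), (152, (155, 3)), (160, (146, 2)), (168, (150, 3)), (176, (123, 40)), (184, (124, 40)), (192, (122, 40))]
```

Bar is through: bare-metal pixels now run about 49 mm past the loop. I'll lever by swinging about the loop in 4° rows.

>>> step_arm:
  targets:
    - [[-0.137,0.103,0,0,0,-1,0],[-0.13,0.113,0,0,0,-1,0],[-0.121,0.121,0,0,0,-1,0],[-0.113,0.13,0,0,0,-1,0],[-0.103,0.137,0,0,0,-1,0]]

```text
t: 17.52
ee_pos: [424.7, 131.4, 234.3]
orientation: [-0.941, 2.996, -0.001]
ft_force: [2.1, -2.4, -2.0]
width: 13.5
grasp_force: 30.0
```

>>> step_arm:
  targets:
    - [[-0.094,0.144,0,0,0,-1,0],[-0.083,0.15,0,0,0,-1,0],[-0.073,0.156,0,0,0,-1,0],[-0.062,0.16,0,0,0,-1,0],[-0.05,0.164,0,0,0,-1,0]]

```text
t: 18.15
ee_pos: [407.0, 170.4, 234.4]
orientation: [-0.407, 3.113, 0.0]
ft_force: [5.1, -2.7, -2.1]
width: 13.1
grasp_force: 30.0
```

```bash
python3 - <<'E'
from h import *
st(); print(readout.get_obs()["moment"])
E
```

```text
t 18.15 tcp [407.  170.4 234.4] closeyaw 104.9 z [ 0.002  0.001 -1.   ] grasp [407.3 170.4  71.4] q [ 0.37  0.47  2.12 -0.    0.55 -1.46] F [ 5.1 -2.7 -2.1] w 13.1 g 30.0
[-0.35871427 -0.66863934 -0.10170815]
```

>>> step_arm:
  targets:
    - [[-0.039,0.167,0,0,0,-1,0],[-0.027,0.17,0,0,0,-1,0],[-0.015,0.171,0,0,0,-1,0],[-0.003,0.172,0,0,0,-1,0],[0.009,0.172,0,0,0,-1,0]]

```text
t: 18.77
ee_pos: [403.5, 213.0, 234.5]
orientation: [0.139, 3.136, 0.001]
ft_force: [4.5, -3.5, -2.3]
width: 13.5
grasp_force: 30.0
```

>>> step_arm:
  targets:
    - [[0.021,0.17,0,0,0,-1,0],[0.033,0.169,0,0,0,-1,0],[0.045,0.166,0,0,0,-1,0],[0.056,0.163,0,0,0,-1,0],[0.067,0.158,0,0,0,-1,0]]

```text
t: 19.4
ee_pos: [414.5, 254.1, 234.4]
orientation: [0.681, 3.065, 0.001]
ft_force: [6.5, -4.4, -1.8]
width: 13.2
grasp_force: 30.0
```

```bash
cat >> h.py <<'E'
def barfit(f):  # bright grey pixels near loop region of the top view -> print tiny map
    p=np.load(f"pics/{f}.npz")["p"].astype(int); u,v=px(f,[528,201,58]).round().astype(int)
    q=p[v-28:v+16,u-22:u+22]; m=(q[...,2]-q[...,0]<22)
    print(u,v); print("\n".join("%3d "%(v-28+i)+"".join("#" if x and q[i,j].mean()>120 else "+" if x else "." for j,x in enumerate(r)) for i,r in enumerate(m)))
E
python3 - <<'E'
from h import *
st(); print(readout.get_obs()["moment"]); snap("top","t6"); barfit("t5"); barfit("t6")
E
```

```text
t 19.4 tcp [414.5 254.1 234.4] closeyaw 64.9 z [ 0.002  0.    -1.   ] grasp [414.9 254.1  71.4] q [ 0.53  0.51  2.03 -0.    0.6  -0.61] F [ 6.5 -4.4 -1.8] w 13.2 g 30.0
[-0.758133   -0.99860398  0.11302656]
243 197
169 ............................................
170 ............................................
171 ............................................
172 ............................................
173 ............................................
174 ............................................
175 ............................................
176 ............................................
177 ............................................
178 ............................................
179 ............................................
180 ............................................
181 ............................................
182 ............................................
183 ............................................
184 ............................................
185 .......###..................................
186 ......#####.................................
187
[... 2734 characters left out ...]
..............
199 ..............++#+######++###...............
200 ..............++++#####+++##................
201 .................+#####++##.................
202 .................++###+++#..................
203 ................+++++#+.....................
204 ...............+++++++......................
205 ...............++++++.......................
206 ..............+++++++.......................
207 ..............++++++........................
208 .............+++++++........................
209 .............++++++.........................
210 ............+++++++.........................
211 ............++++++..........................
212 ............++++++..........................
```

>>> step_arm:
  targets:
    - [[0.078,0.153,0,0,0,-1,0],[0.088,0.147,0,0,0,-1,0],[0.099,0.141,0,0,0,-1,0],[0.108,0.134,0,0,0,-1,0],[0,0,0,0,0,0,0]]

```text
t: 20.08
ee_pos: [432.9, 282.7, 234.1]
orientation: [1.098, 2.942, 0.0]
ft_force: [4.2, -4.6, -1.5]
width: 13.1
grasp_force: 30.1
```

```bash
cat >> h.py <<'E'
def rmap(f,C,r=12):
    p=np.load(f"pics/{f}.npz")["p"]; u,v=px(f,C).round().astype(int)
    q=cv2.resize(p[v-8:v+8,u-r:u+r],None,fx=3,fy=2,interpolation=cv2.INTER_CUBIC).astype(int)
    print(u,v);print("\n".join("".join("#" if a[2]-a[0]<20 and a.mean()>120 else "+" if a[2]-a[0]<20 else "." for a in r) for r in q))
E
python3 - <<'E'
from h import *
st(); print(readout.get_obs()["moment"]); snap("top","t7"); rmap("t7",[528,201,58]); rmap("t7",[628,199,58])
E
```

```text
t 20.07 tcp [432.9 282.7 234.1] closeyaw 49.1 z [ 0.001 -0.    -1.   ] grasp [433.1 282.7  71.1] q [ 0.56  0.54  1.96 -0.    0.64 -0.3 ] F [ 4.2 -4.6 -1.5] w 13.1 g 30.1
[-0.62675016 -0.75919426  0.12515963]
243 197
................................................###################+++..
...............................................###################+++...
..............................................###################+++....
.............................................###################++......
............................................##################+++.......
..........................................###################++.........
.........................................###################++..........
.......................................###################++............
......................................###################++.............
....................................###################+++..............
..................................+##################++++...............
................................###################++++++...............
........
[... 3095 characters left out ...]
...##########+++++++++++++++++.............
.................................#######++++++++++######++..............
..................................######++++++++#########...............
...................................########+############................
...................................####################.................
....................................##################..................
.....................................################...................
........................................###########.....................
............................................#####.......................
.............................................##.........................
```

>>> step_arm:
  targets:
    - [[0.117,0.126,0,0,0,-1,0],[0.12,0.111,0,0,0,-0.9,0],[0,0,0,0,0,0,0],[0,0,0,0,0,0,0],[0,0,0,0,0,0,0]]

```text
t: 20.75
ee_pos: [444.1, 294.1, 234.2]
orientation: [1.29, 2.864, 0.0]
ft_force: [2.9, -3.6, -2.0]
width: 13.3
grasp_force: 30.1
```

```bash
python3 - <<'E'
from h import *
st(); snap("top","t8"); rmap("t8",[528,201,58])
E
```

```text
t 20.75 tcp [444.1 294.1 234.2] closeyaw 41.5 z [ 0. -0. -1.] grasp [444.1 294.1  71.2] q [ 0.56  0.55  1.93 -0.    0.66 -0.16] F [ 2.9 -3.6 -2. ] w 13.3 g 30.1
243 197
....................................................####################
...................................................#####################
..................................................######################
...............................................+######################++
..............................................######################++++
.............................................######################++...
............................................#####################++.....
..........................................#####################++.......
........................................#####################++.........
......................................#####################++...........
...................................#######################+.............
...........................############################+++..............
..............###################################++++++
[... 704 characters left out ...]
########++++++++##########.................
...........++######################++++++#############..................
..........++#####################++++++##############...................
........++#####################+++.....############.....................
.......++####################+++........#######.........................
......++####################++..........................................
....++++##################+++...........................................
++++++++################++++............................................
+++++++++#############++++..............................................
++++++++++##########+++++...............................................
```

```bash
cat >> h.py <<'E'
def ringfit(f,C,bar=None,S=8):
    p=np.load(f"pics/{f}.npz")["p"].astype(float); u,v=px(f,C).round().astype(int); W=12
    q=p[v-W:v+W,u-W:u+W]; m=np.clip((30-(q[...,2]-q[...,0]))/25,0,1)
    ok=np.ones_like(m)
    P=lambda X:np.array([px(f,x) for x in X])-[u-W,v-W]+.5
    if bar: # mask out bar + shadow side
        g,yaw=bar; d=np.array([np.cos(yaw),np.sin(yaw)])
        l=P([[*(np.array(C[:2])+s*d),57] for s in(-60,60)]); yy,xx=np.mgrid[:2*W,:2*W]+.5
        n=l[1]-l[0]; n=np.array([-n[1],n[0]])/np.linalg.norm(n); dist=(xx-l[0,0])*n[0]+(yy-l[0,1])*n[1]; ok[np.abs(dist)<4.5]=0
    ok[W+5:, :]=0  # neck/base side, shading
    best=[]
    t=np.linspace(0,2*np.pi,48,endpoint=False)
    for a in range(-16,31,2):
        ps=np.radians(a); e=np.array([-np.sin(ps),np.cos(ps),0]); n=np.array([np.cos(ps),np.sin(ps),0]); z=np.array([0,0,1.])
        img=np.zeros((2*W*S,2*W*S),np.uint8)
        for s in t:
            r=np.cos(s)*e+np.sin(s)*z
            c=P([np.array(C)+16.5*r])[0]; cv2.circle(img,tuple((c*S).astype(int)),int(4.5*S*375/890/1),255,-1)
        M=cv2.resize(img,(2*W,2*W),interpolation=cv2.INTER_AREA)/255.
        b=1e9
        for dx in np.arange(-1.5,1.6,.25):
            for dy in np.arange(-1.5,1.6,.25):
                Ms=cv2.warpAffine(M,np.float32([[1,0,dx],[0,1,dy]]),(2*W,2*W)); b=min(b,(ok*(Ms-m)**2).sum())
        best.append((a,round(b,2)))
    A=np.array(best);i=A[:,1].argmin();i=min(max(i,2),len(A)-3);k=np.polyfit(A[i-2:i+3,0],A[i-2:i+3,1],2);print(f,"psi",-k[1]/2/k[0],best[i-2:i+3])
E
python3 - <<'E'
from h import *
for f in("t0","t7","t8"): ringfit(f,[628,199,58])
for f in("t0","t7","t8"): ringfit(f,[628,199,58],(0,np.radians(-45)))
ringfit("t6",[528,201,58],(0,np.radians(-25)));ringfit("t7",[528,201,58],(0,np.radians(-41)));ringfit("t8",[528,201,58],(0,np.radians(-48.5)))
E
```

```text
t0 psi -7.01739130434783 [(-10, np.float64(10.5)), (-8, np.float64(9.83)), (-6, np.float64(9.72)), (-4, np.float64(10.62)), (-2, np.float64(11.86))]
t7 psi -6.969672131147545 [(-10, np.float64(10.52)), (-8, np.float64(9.84)), (-6, np.float64(9.71)), (-4, np.float64(10.58)), (-2, np.float64(11.84))]
t8 psi -6.910569105691063 [(-10, np.float64(10.67)), (-8, np.float64(9.97)), (-6, np.float64(9.81)), (-4, np.float64(10.67)), (-2, np.float64(11.92))]
t0 psi -5.8526315789473715 [(-10, np.float64(4.45)), (-8, np.float64(4.41)), (-6, np.float64(4.06)), (-4, np.float64(4.21)), (-2, np.float64(4.49))]
t7 psi -5.782758620689654 [(-10, np.float64(4.36)), (-8, np.float64(4.29)), (-6, np.float64(3.96)), (-4, np.float64(4.09)), (-2, np.float64(4.37))]
t8 psi -5.7749999999999995 [(-10, np.float64(4.52)), (-8, np.float64(4.46)), (-6, np.float64(4.13)), (-4, np.float64(4.26)), (-2, np.float64(4.53))]
t6 psi 19.83380281690145 [(14, np.float64(8.41)), (16, np.float64(8.25)), (18, np.float64(7.94)), (20, np.float64(8.06)), (22, np.float64(8.04))]
t7 psi 2.620618556701007 [(-2, np.float64(6.68)), (0, np.float64(6.41)), (2, np.float64(6.32)), (4, np.float64(6.34)), (6, np.float64(6.5))]
t8 psi 3.518309859154899 [(-2, np.float64(6.16)), (0, np.float64(5.96)), (2, np.float64(5.75)), (4, np.float64(5.83)), (6, np.float64(5.84))]
```

>>> step_arm:
  targets:
    - [[-0.125,-0.118,0,0,0,1,0],[-0.116,-0.127,0,0,0,1,0],[-0.107,-0.135,0,0,0,1,0],[-0.097,-0.142,0,0,0,1,0],[-0.087,-0.148,0,0,0,1,0]]

```text
t: 21.42
ee_pos: [416.6, 260.7, 234.1]
orientation: [-0.771, -3.044, 0.0]
ft_force: [-0.5, -0.0, -2.0]
width: 12.8
grasp_force: 30.0
```

>>> step_arm:
  targets:
    - [[-0.077,-0.154,0,0,0,1,0],[-0.066,-0.159,0,0,0,1,0],[-0.055,-0.163,0,0,0,1,0],[-0.043,-0.167,0,0,0,1,0],[-0.031,-0.169,0,0,0,1,0]]

```text
t: 22.05
ee_pos: [403.1, 220.0, 234.1]
orientation: [-0.231, -3.132, 0.0]
ft_force: [0.2, -0.2, -2.4]
width: 13.5
grasp_force: 30.0
```

>>> step_arm:
  targets:
    - [[-0.019,-0.171,0,0,0,1,0],[-0.007,-0.129,0,0,0,0.75,0],[0,0,0,0,0,0,0],[0,0,0,0,0,0,0],[0,0,0,0,0,0,0]]

```text
t: 22.68
ee_pos: [402.5, 205.6, 234.2]
orientation: [-0.044, -3.141, -0.0]
ft_force: [-0.3, -0.6, -2.3]
width: 13.4
grasp_force: 30.0
```

```bash
python3 - <<'E'
from h import *
st(); snap("top","t9"); rmap("t9",[528,201,58])
for C in([528,201,58],[628,199,58]): ringfit("t9",C,(0,np.radians(-2)))
E
```

```text
t 22.68 tcp [402.5 205.6 234.2] closeyaw 88.4 z [-0.  0. -1.] grasp [402.5 205.6  71.2] q [ 0.45  0.48  2.1   0.    0.56 -1.1 ] F [-0.3 -0.6 -2.3] w 13.4 g 30.0
243 197
...............................##############++.........................
...............................##############++.........................
...............................##############++.........................
...............................##############+..........................
..............................###############++.........................
..............................##############+++.........................
..............................##############++..........................
..............................##############++..........................
..............................##############++..........................
.............................###############+++.........................
............................+##############++++.........................
..........................#################+++++++......................
..............#############################+++++++++++.
[... 999 characters left out ...]
##########+++++.........................
............................##############+++...........................
............................##############++............................
............................##############++............................
............................##############++............................
............................##############++............................
t9 psi -3.8591194968553513 [(-8, np.float64(6.03)), (-6, np.float64(5.06)), (-4, np.float64(5.03)), (-2, np.float64(5.28)), (0, np.float64(5.76))]
t9 psi -5.996033994334281 [(-10, np.float64(6.17)), (-8, np.float64(5.58)), (-6, np.float64(5.12)), (-4, np.float64(5.45)), (-2, np.float64(6.23))]
```

Loose eye is within about 2° of the set eye, and the bar lies on the rail line. Sliding it on through the set eye.

>>> step_arm:
  targets:
    - [[0.2,-0.005,0,0,0,0,0],[0.25,-0.007,0,0,0,0,0],[0.25,-0.007,0,0,0,0,0],[0.2,-0.006,0,0,0,0,0],[0.1,-0.003,0,0,0,0,0]]

```text
t: 23.35
ee_pos: [453.5, 203.8, 234.1]
orientation: [0.045, 3.141, 0.0]
ft_force: [-0.5, 0.4, -2.0]
width: 13.0
grasp_force: 30.0
```

```bash
python3 - <<'E'
from h import *
st(); print(readout.get_obs()["moment"]); snap("top","t10"); rmap("t10",[628,199,58])
E
```

```text
t 23.35 tcp [453.5 203.8 234.1] closeyaw 88.4 z [ 0.  0. -1.] grasp [453.5 203.8  71.1] q [ 0.4   0.52  2.   -0.    0.62 -1.14] F [-0.5  0.4 -2. ] w 13.0 g 30.0
[0.00963367 0.1086413  0.04495268]
245 155
........................................................................
........................................................................
........................................................................
........................................................................
........................................................................
........................................................................
........................................................................
........................................................................
........................................................................
........................................................................
........................................................................
.....................###################................................
.................###
[... 739 characters left out ...]
.###############++++++++++++++.............
...............................#############++++++++++++++..............
...............................##############+++++++++++................
...............................##############++++++++++.................
...............................##############+++++++++..................
...............................##############++++++++...................
..............................###############++++++++...................
..............................###############++++++.....................
..............................##############++++........................
..............................##############+++.........................
```

>>> step_arm:
  targets:
    - [[0.1,-0.003,0,0,0,0,0],[0.1,-0.003,0,0,0,0,0],[0.1,-0.003,0,0,0,0,0],[0.1,-0.003,0,0,0,0,0],[0,0,0,0,0,0,0]]

```text
t: 24.02
ee_pos: [473.0, 203.4, 234.2]
orientation: [0.044, 3.141, 0.0]
ft_force: [0.1, 0.4, -2.0]
width: 13.5
grasp_force: 30.0
```

```bash
python3 - <<'E'
from h import *
st(); print(readout.get_obs()["moment"]); snap("top","t11"); rmap("t11",[628,199,58])
E
```

```text
t 24.02 tcp [473.  203.4 234.2] closeyaw 88.4 z [ 0.  0. -1.] grasp [473.1 203.4  71.2] q [ 0.38  0.53  1.97  0.    0.64 -1.16] F [ 0.1  0.4 -2. ] w 13.5 g 30.0
[0.03149299 0.08262168 0.02298303]
245 155
........................................................................
........................................................................
........................................................................
........................................................................
........................................................................
......................................####..............................
.................................#############..........................
................................##############+.........................
................................#############++.........................
................................#############+++........................
...............................##############+++........................
.....................#########################+++.......................
.................###
[... 739 characters left out ...]
+###############++++++++++++++.............
..............................###############+++++++++++++..............
..............................###############+++++++++##+...............
..............................###############++++++++###................
..............................##############++++++++###.................
..............................##############++++++++##..................
..............................##############++++++++....................
..............................##############++++++......................
..............................##############++++........................
.............................###############+++.........................
```

>>> step_arm:
  targets:
    - [[0.15,-0.004,0,0,0,0,0],[0.15,-0.004,0,0,0,0,0],[0.15,-0.004,0,0,0,0,0],[0.15,-0.004,0,0,0,0,0],[0,0,0,0,0,0,0]]

```text
t: 24.7
ee_pos: [503.3, 202.5, 234.2]
orientation: [0.044, 3.141, 0.0]
ft_force: [-0.7, -0.1, -2.0]
width: 13.1
grasp_force: 30.0
```

>>> step_arm:
  targets:
    - [[0,0,-0.03,0,0,0,0],[0,0,-0.02,0,0,0,0],[0,0,-0.01,0,0,0,0],[0,0,0,0,0,0,0],[0,0,0,0,0,0,0]]

```text
t: 25.32
ee_pos: [502.5, 202.5, 231.2]
orientation: [-0.044, -3.141, 0.0]
ft_force: [-0.3, -1.0, -0.3]
width: 12.9
grasp_force: 30.0
```

```bash
python3 - <<'E'
from h import *
st(); print(readout.get_obs()["moment"])
E
```

```text
t 25.32 tcp [502.5 202.5 231.2] closeyaw 88.4 z [-0. -0. -1.] grasp [502.5 202.5  68.2] q [ 0.36  0.57  1.91 -0.    0.67 -1.18] F [-0.3 -1.  -0.3] w 12.9 g 30.0
[-0.01344613  0.15660236 -0.00917752]
```

>>> step_arm:
  targets:
    - [[0,0,-0.02,0,0,0,0],[0,0,0,0,0,0,0],[0,0,0,0,0,0,0.25],[0,0,0,0,0,0,0.4],[0,0,0,0,0,0,0.6]]

```text
t: 25.95
ee_pos: [502.7, 202.5, 230.2]
orientation: [0.044, 3.141, 0.0]
ft_force: [-0.4, -0.0, -0.7]
width: 38.3
grasp_force: 0.0
```

>>> step_arm:
  targets:
    - [[0,0,0,0,0,0,0.6],[0,0,0.2,0,0,0,0.6],[0,0,0.6,0,0,0,0.6],[0,0,1,0,0,0,0.6],[0,0,1,0,0,0,0.6]]

```text
t: 26.58
ee_pos: [502.4, 202.4, 372.1]
orientation: [-0.044, -3.141, 0.0]
ft_force: [0.2, 0.4, -0.3]
width: 52.5
grasp_force: 0.0
```

>>> step_arm:
  targets:
    - [[-0.6,0,0.5,0,0,0,0.6],[-1,0,0,0,0,0,0.6],[-0.8,0,0,0,0,0,0.6],[-0.3,0,0,0,0,0,0.6],[0,0,0,0,0,0,0.6]]

```text
t: 27.2
ee_pos: [367.6, 202.7, 395.8]
orientation: [0.042, 3.14, 0.001]
ft_force: [0.1, 0.1, -0.1]
width: 52.7
grasp_force: 0.0
```

```bash
python3 - <<'E'
from h import *
st(); snap("top","t12"); snap("scene","s12")
a=np.load("pics/t12.npz")["p"][120:220,190:290]; b=np.load("pics/s12.npz")["p"][110:210,270:370]
f=lambda q:cv2.resize(np.clip(q*1.3,0,255).astype(np.uint8),(400,400),interpolation=cv2.INTER_CUBIC)
cv2.imwrite("pics/c12.png",np.hstack([f(a),f(b)]))
for C in([528,201,58],[628,199,58]): ringfit("t12",C,(0,np.radians(-2)))
E
```

```text
t 27.2 tcp [367.6 202.7 395.8] closeyaw 88.5 z [ 0.001  0.001 -1.   ] grasp [367.8 202.8 232.8] q [ 0.48  0.13  2.07 -0.    0.94 -1.07] F [ 0.1  0.1 -0.1] w 52.7 g 0.0
t12 psi -3.9308641975308647 [(-8, np.float64(6.0)), (-6, np.float64(5.04)), (-4, np.float64(5.02)), (-2, np.float64(5.28)), (0, np.float64(5.8))]
t12 psi -5.576566757493191 [(-10, np.float64(5.88)), (-8, np.float64(5.16)), (-6, np.float64(4.58)), (-4, np.float64(4.79)), (-2, np.float64(5.51))]
```

View pics/c12.png

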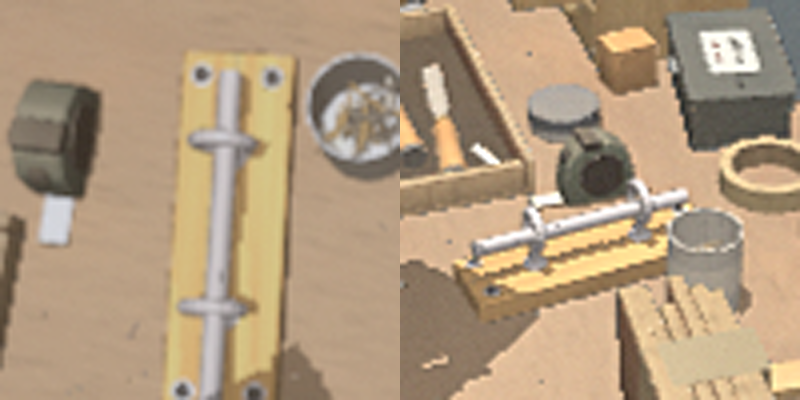

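The bar hangs in both loops: its far end is at (230,70), well past the set eye at (222,143), and it runs on well past the loose eye at (215,307). The eyes are in line, and the tape and pot haven't moved.

```bash
python3 -c "
from h import *
print(ctrl.close_job())"
```

```text
the job is handed in; nothing more can be done
None
```

The loose eye is screwed in line with the set eye to about 2° by camera, the bar hangs through both loops and sticks out roughly 40 mm or more past each eye, the gripper has let go, and the job is handed in at about 27 s.

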